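# Open a retaining ring over a door handle's neck and hold it at the groove

### The job

Pick the circlip pliers up off their cradle by the handles, squeeze the handles together so that the retaining ring on the tips opens wide, and lower the open ring level over the upright neck of the door handle in the vice until it is at the groove just above the washer. Finish holding the pliers there, handles still squeezed, with the open ring round the groove and not resting on or rubbing the door handle; do not force the ring on, drop the pliers or disturb the other things on the desk.

Things in the scene. Friction and masses are not known exactly. Their poses are not given: they have to be found in the camera images.
- pliers: Bent-nose circlip pliers, dark steel, two black-sleeved handles, about 0.175 kg, lying level on the cradle. Origin on the pivot axis at the handles' underside; x forward to the tips, y left, z up. Handles run back side by side to x = -130 mm; noses run 49 mm forward, then the tips bend straight down and end 20 mm below the origin. Each tip passes through a lug of the ring, which stays on it.
- handle_mid (a point): Midway between the handles, at x -45, y 0, z 7 mm of the pliers (same axes), near their balance point: take them here from above, a finger outside each handle. Each sleeve is 10 mm wide, 14 mm tall. Sprung apart, they measure 42 mm over their outer faces here (56 mm at x -90); squeezed to the stop the outer faces are parallel, 28 mm apart. That takes about 13 N on each handle here.
- ring_centre (a point): Centre of the ring's bore when fully open: x 60.5, y 0, z -18 mm of the pliers, same axes. The steel ring is 2 mm thick, about 35 mm over all, and lies flat in front of the tips, square to them. At rest its bore is only about 19 mm wide, too narrow for the neck; fully open it is a round 27 mm. At rest its middle lies 3.5 mm further forward.
- jaw_l (a joint): How far the left handle is squeezed: 0 at rest (ring shut), grows to 0.155 rad at the stop (ring fully open); the right handle follows it. Above 0.125 the ring is open enough to clear the neck by more than 1.5 mm all round when centred. Held with much less than the full squeeze, the pliers can swing nose-down in the grip.
- cradle: Fixed walnut tool cradle, 150 by 88 mm: origin on the desk under the pliers' pivot, x forward along them. Cheeks 50 mm high at x 0 (16 mm thick) and x -105 mm (12 mm thick), with 6 mm lips at their ends, carry the pliers' pivot and the ends of the handles; between the cheeks the handles are free, above a 10 mm base board.
- vice: Fixed bench vice, jaws 112 mm high, clamping a brass lever door handle whose neck stands straight up. Origin on the desk under the neck's axis, z up. Jaws span y -16 to +64 mm, the lever points to +y (130 mm), the screw and bar reach x = -112 mm, 70 mm high. Up the neck: round rose, 52 mm across, up to 149 mm; steel washer, 29 mm across, up to 151 mm; groove; plain neck end.
- neck_groove (a point): Centre of the groove, on the neck's axis, 153 mm above the desk. The groove is 4 mm wide (151 to 155 mm, its lower edge level with the washer's top) and its floor 19 mm in diameter. z up along the neck.
- neck_end (a point): Top of the neck, on its axis, 168 mm above the desk. The neck above the groove is 22 mm in diameter, with a small chamfer at the top.
- padlock: Bystander: padlock lying flat, body 46 by 52 by 22 mm, origin under its body.
- ziplock_a: Bystander: amber plastic zipper lock, 50 by 30 by 15 mm, nearer the robot.
- ziplock_b: Bystander: amber plastic zipper lock, 50 by 30 by 15 mm, at the far side.
- spring_bar: Bystander: flat steel spring bar, 110 by 12 by 5 mm.
- mallet: Bystander: walnut mallet, head 62 by 115 by 62 mm, handle 215 mm; origin under the head.
- screwdriver: Bystander: screwdriver, 190 mm long, 26 mm high, lying on its side.
- spare_rose: Bystander: spare brass rose, a disc 52 mm across and 9 mm high.
There are look-alikes about, which are no part of the job. There is more than one size of the pliers; the job needs the larger.

How it is judged:
By the outcome, as a careful person would: the job done as asked, in the order asked, and still so for the second after the job is handed in, while the arm keeps its last pose, push and grip.
It also fails if it takes over 48 s, if anything falls off the work surface, if the arm or the gripper's body presses on something with over 40 N, if the wrist force passes 120 N, or if a joint passes its speed limit or range.

### The arm

A 6-joint arm with a two-finger parallel gripper is mounted at the origin on the work surface. World frame = base frame: x ahead of the robot, y to its left, z up, the work surface at z = 0. Lengths are in m, angles in degrees, forces in N, time in s.
With the tool pointing down it reaches from about 0.25 to 0.8 m from the base axis. Payload 3.9 kg.
Tool frame: the origin (TCP) lies midway between the tips of the shut fingers; the grasp point (between the pads) lies 19 mm behind it; z points along the fingers, y is the direction in which the jaws open and shut (so a half turn about z gives the same grasp; the last joint's range is limited). The gripper opens to 85 mm and grips with 20 to 120 N. Pads are 22 mm wide; open, the fingers measure 114 mm over their backs; the gripper's body (76 mm by 85 mm) begins 54 mm behind the grasp point. The pads swing forward as they close: fully open they stand 13 mm farther back than shut.
Start: joints at [-66.52, 14.897, -7.913, 67.191, 0, 90], TCP at [0.209, -0.482, 0.231] pointing down, gripper open.
Joint ranges: [-159.42, 159.42], [-47.68, 98.78], [-73.54, 78.23], [-108.79, 121.32], [-90, 84.71], [-180, 180]. Speed limits (degrees/s): [147.25, 147.25, 180, 180, 180, 180].

### API

Orientations are given as [roll, pitch, yaw] about the fixed x, y, z axes, in that order (R = Rz(yaw) Ry(pitch) Rx(roll)).
In Python, from station import ctrl, ungrasp, grasp, optics, workorder gives the robot as it stands. The module is installed in compiled form; this text tells all that it offers. Calls block until the motion is done:
- ctrl.goto(position, orientation): joint-space move of the TCP to a pose.
- ctrl.movel(position, max_speed=0.15, rotation=None): straight line of the TCP; rotation=None keeps the orientation; max_speed is the mean speed in m/s.
- ctrl.move_joints(angles): joint-space move.
- ungrasp() and grasp(): open the fingers fully, or close them until they stop; the grip force is fixed at half the most.
- ctrl.hold(seconds).
- ctrl.ik(position, orientation): joint angles nearest the present ones, or None.
- ctrl.get_state(): the state.
- optics.grab_frame(name): name is "side" or "top"; returns a dict with "img" (384x512x3 uint8, red, green, blue), "fovy" (degrees; the focal length in pixels is half the picture's height over the tangent of half this angle, whatever the lens; pixels are square), "cx", "cy" (the principal point, pixels), "cam_to_world" (4x4, takes a point from camera to world coordinates). Camera axes: x right, y up, looking along -z (the intrinsics and any distortion apply to the point x, -y, -z); pixel columns grow to the right and rows downward; lengths in m; the calibration is good to about 2 mm. A picture is of the moment at which its call begins. There is no depth.
A pose or a line that the arm cannot do raises ctrl.PlanningError and nothing moves.
- workorder.finish_job(): hands the job in, once; it reports no verdict.
The state is a dict: "time_s": time; "joint_positions": joint angles; "qd": joint speeds; "effort": joint torques, N m; "position": TCP position; "eef_rot": TCP orientation; "wrist_force": force on the tool from outside, world axes, zero at the start; "torque": the same for the moment, N m; "opening": finger opening in m.
Only numpy, scipy, OpenCV 4.12 (cv2) and the standard library are available. Lean on these libraries where they do the work, as an engineer would, in place of code of your own. Each camera call takes 0.05 s, during which the arm holds its last target.

## Working session

There is one attempt and no reset: what is moved stays moved. The work goes in short steps, each a Python script; the robot and the scene stay as the last script left them, time stands still between calls to the robot, and variables do not carry over. Pictures are saved under pics/ and viewed, and the job is handed in when it is done.

```bash
mkdir -p pics; ls; python3 - <<'E'
from station import ctrl, ungrasp, grasp, optics, workorder
import cv2,numpy as np
for n in("side","top"):
    f=optics.grab_frame(n); cv2.imwrite(f"pics/{n}0.png",f["img"][:,:,::-1]); np.savez(f"{n}0.npz",**f)
    print(n,{k:v for k,v in f.items() if k!="img"})
s=ctrl.get_state();print(s)
E
```

```text
pics
side {'fovy': 43.23887767067356, 'cx': 260.3797828391521, 'cy': 194.40119722727735, 'cam_to_world': array([[-0.99426911,  0.06736673, -0.08301004,  0.39845327],
       [-0.1059926 , -0.72247928,  0.68321977,  1.0368238 ],
       [-0.01394675,  0.68810276,  0.72547921,  1.33280928],
       [ 0.        ,  0.        ,  0.        ,  1.        ]])}
top {'fovy': 49.842297615702336, 'cx': 261.7535051432877, 'cy': 189.64579412620125, 'cam_to_world': array([[ 0.01783902,  0.97865632, -0.20472805,  0.30535346],
       [-0.99982035,  0.01877275,  0.00261936, -0.0904184 ],
       [ 0.00640676,  0.20464454,  0.97881539,  1.32497024],
       [ 0.        ,  0.        ,  0.        ,  1.        ]])}
{'time_s': 0.1, 'joint_positions': array([-6.65202804e+01,  1.49319491e+01, -7.97984474e+00,  6.71895298e+01,
       -8.06023539e-04,  8.99996984e+01]), 'qd': array([ 0.05371528, -0.13653604,  0.13250336,  0.06348062,  0.07310481,
       -0.18055263]), 'effort': array([-8.87893475e-04, -4.06509054e+01,  2.54527473e+01,  1.00638080e-02,
       -7.00720148e-05, -1.62723842e-05]), 'position': array([ 0.20892125, -0.48096276,  0.23053856]), 'eef_rot': array([-1.79898676e+02,  8.05488876e-04,  2.34800226e+01]), 'wrist_force': array([-0.57604414,  0.76071102, -0.33599164]), 'torque': array([-0.03867259, -0.04734508, -0.00781569]), 'opening': 0.08536775424475258}
```

View pics/top0.png

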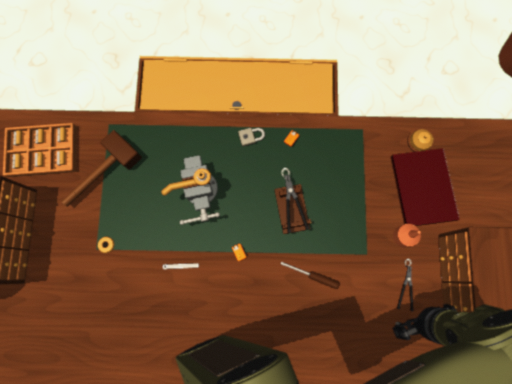

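View pics/side0.png

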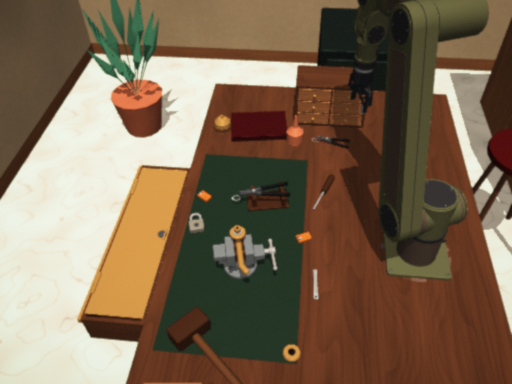

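Candidates for the pliers are the pair on the walnut cradle (top view ~(290,200), side ~(262,190)) and a pair lying on the bare desk (top ~(408,285), side ~(330,141)). By the description I choose the cradle pair. Next I check it in close crops.

```bash
cat > H.py <<'E'
import numpy as np,cv2
def ray(f,u,v):
    h=f["img"].shape[0]; F=h/2/np.tan(np.radians(float(f["fovy"]))/2)
    M=f["cam_to_world"]; d=np.array([(u-f["cx"])/F,-(v-f["cy"])/F,-1.0])
    return M[:3,3],M[:3,:3]@d
def onz(f,u,v,z):
    o,d=ray(f,u,v); return o+d*(z-o[2])/d[2]
def proj(f,p):
    h=f["img"].shape[0]; F=h/2/np.tan(np.radians(float(f["fovy"]))/2)
    M=f["cam_to_world"]; c=M[:3,:3].T@(np.asarray(p)-M[:3,3]); return np.array([f["cx"]+F*c[0]/-c[2], f["cy"]-F*c[1]/-c[2]])
def tri(fa,a,fb,b):
    o1,d1=ray(fa,*a);o2,d2=ray(fb,*b)
    A=np.stack([d1,-d2],1); t=np.linalg.lstsq(A,o2-o1,rcond=None)[0]
    p,q=o1+t[0]*d1,o2+t[1]*d2; return (p+q)/2,np.linalg.norm(p-q)
def crop(f,x0,y0,w,h,k,name):
    c=f["img"][y0:y0+h,x0:x0+w,::-1]; c=cv2.resize(c,None,fx=k,fy=k,interpolation=cv2.INTER_CUBIC)
    c=np.clip(255*(c/255.)**0.6,0,255).astype(np.uint8)
    for i in range(0,w,10):
        cv2.putText(c,str(x0+i),(i*k,8),0,.3,(0,255,255),1); cv2.line(c,(i*k,10),(i*k,16),(0,255,255),1)
    for i in range(0,h,10):
        cv2.putText(c,str(y0+i),(0,i*k+4),0,.3,(0,255,255),1)
    cv2.imwrite(name,c)
E
python3 - <<'E'
from H import *
t=np.load("top0.npz");s=np.load("side0.npz")
crop(t,265,155,60,85,7,"pics/c1.png")
crop(s,220,165,85,60,8,"pics/c2.png")
crop(t,155,145,75,85,7,"pics/c3.png")
crop(s,200,215,90,70,8,"pics/c4.png")
E
```

```text
(no output)
```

View pics/c1.png

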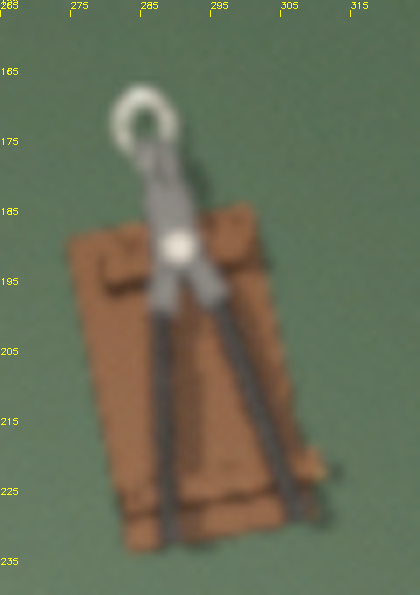

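View pics/c2.png

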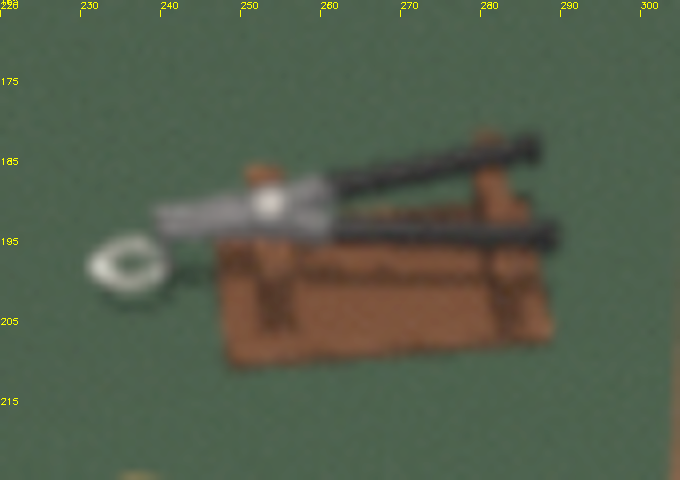

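View pics/c3.png

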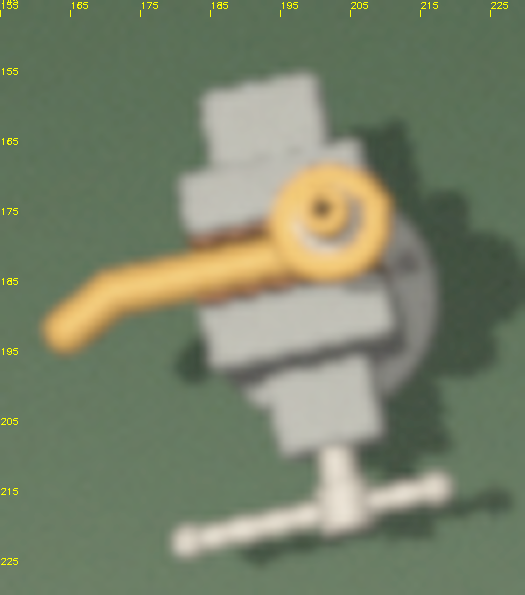

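View pics/c4.png

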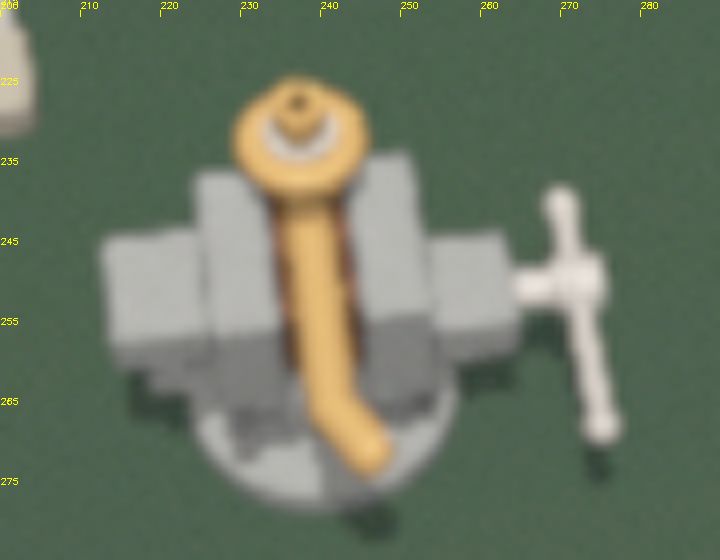

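The crops show the cradle pair: ring at top (285,172), pivot at (289,190), handles back to about (287..307,230). It sits on the walnut cradle and is visibly longer than the desk pair. The neck is at top (201,175), side (237,228). Now I measure.

```bash
cat > m.py <<'E'
from H import *
def blob(f,box,fn,k=8):
    x0,y0,w,h=box
    c=cv2.resize(f["img"][y0:y0+h,x0:x0+w],None,fx=k,fy=k,interpolation=cv2.INTER_CUBIC).astype(float)
    m=fn(c[...,0],c[...,1],c[...,2]).astype(np.uint8)
    n,l,st,ce=cv2.connectedComponentsWithStats(m)
    i=1+np.argmax(st[1:,4]); mm=(l==i).astype(np.uint8)
    cs=max(cv2.findContours(mm,cv2.RETR_EXTERNAL,cv2.CHAIN_APPROX_NONE)[0],key=cv2.contourArea)
    fl=np.zeros_like(mm);cv2.drawContours(fl,[cs],-1,1,-1)
    M=cv2.moments(fl,True); cen=np.array([M["m10"]/M["m00"],M["m01"]/M["m00"]])
    conv=lambda p:(np.asarray(p)+.5)/k-.5+[x0,y0]
    e=cv2.fitEllipse(cs)
    return conv(cen),conv(e[0]),np.array(e[1])/k,e[2],conv(cs[:,0,:])
E
python3 - <<'E'
from m import *
t=np.load("top0.npz");s=np.load("side0.npz")
br=lambda th:(lambda r,g,b:(r>th)&(g>th)&(b>th-20))
for n,f,b in(("ringT",t,(276,162,20,15)),("ringS",s,(226,190,17,18)),("pivT",t,(284,185,12,10)),("pivS",s,(248,184,12,13))):
    for th in(125,140,160,185):
        try:
            c,e,a,_,_=blob(f,b,br(th)); print(n,th,c.round(2),e.round(2),a.round(1))
        except Exception as x: print(n,th,"x",x)
ora=lambda r,g,b:(r>150)&(r-b>50)
for n,f,b in(("roseT",t,(190,165,25,24)),("roseS",s,(226,222,24,24))):
    c,e,a,an,_=blob(f,b,ora);print(n,c.round(2),e.round(2),a.round(1),an)
dk=lambda r,g,b:(r<130)
for n,f,b in(("holeT",t,(198,171,7,7)),("holeS",s,(233,225,8,6))):
    c,e,a,an,_=blob(f,b,dk);print(n,c.round(2),e.round(2),a.round(1))
E
```

```text
ringT 125 [284.39 170.18] [284.99 172.11] [7.  9.2]
ringT 140 [283.95 169.03] [284.05 169.19] [2.9 5.8]
ringT 160 [284.36 168.48] [284.35 168.48] [1.4 3.5]
ringT 185 [284.44 168.31] [284.44 168.31] [0.3 0.6]
ringS 125 [232.49 198.05] [232.47 198.02] [2.1 3.2]
ringS 140 [232.37 198.01] [232.36 198.  ] [1.6 2.4]
ringS 160 [232.26 197.94] [232.25 197.93] [0.8 1.3]
ringS 185 x attempt to get argmax of an empty sequence
pivT 125 [289.99 189.72] [289.99 189.72] [4.4 4.6]
pivT 140 [290.02 189.74] [290.02 189.74] [3.9 4. ]
pivT 160 [290.05 189.73] [290.04 189.73] [3.2 3.3]
pivT 185 [290.08 189.79] [290.08 189.79] [2.1 2.2]
pivS 125 [253.24 189.82] [253.24 189.82] [2.3 2.8]
pivS 140 [253.23 189.82] [253.23 189.82] [1.8 2.1]
pivS 160 [253.32 189.78] [253.31 189.78] [0.7 0.8]
pivS 185 x attempt to get argmax of an empty sequence
roseT [200.36 176.65] [200.23 176.75] [16.  21.8] 56.567901611328125
roseS [237.16 231.96] [237.16 231.95] [13.  15.4] 86.18586730957031
holeT [200.51 174.31] [200.52 174.31] [1.7 1.8]
holeS [233.65 225.3 ] [233.6  225.33] [1.8 3.6]
```

```bash
python3 - <<'E'
from m import *
t=np.load("top0.npz");s=np.load("side0.npz")
sm=lambda th:(lambda r,g,b:(r>th)&(b>th-20))
for n,f,b in(("ringT",t,(276,162,20,13)),("ringS",s,(226,190,17,18))):
    for th in(75,85,95,105):
        c,e,a,an,_=blob(f,b,sm(th)); print(n,th,c.round(2),e.round(2),a.round(1))
ora=lambda r,g,b:(r>150)&(r-b>50)
E={}
for n,f,b,ex in(("roseT",t,(185,162,35,30),lambda p,c:(p[:,0]>c[0]-5)|(p[:,1]<c[1]-1)),("roseS",s,(222,220,30,30),lambda p,c:(p[:,1]<233.5))):
    for th in(120,150,180):
        c,e,a,an,p=blob(f,b,lambda r,g,b:(r>th)&(r-b>50))
        c0=np.array([201.5,176.2]) if n=="roseT" else np.array([237,232])
        q=p[ex(p,c0)]; q=q[np.linalg.norm(q-c0,axis=1)<11]
        e=cv2.fitEllipse(((q-c0)*20).astype(np.float32)); E[n]=np.array(e[0])/20+c0; print(n,th,E[n].round(2),np.array(e[1])/20,len(q), q.min(0),q.max(0))
print("T@149",onz(t,*E["roseT"],.149),"S@149",onz(s,*E["roseS"],.149),tri(t,E["roseT"],s,E["roseS"]))
# hole at neck top: find in side
for th in(100,115,130,145):
    for n,f,b in(("holeT",t,(197,171,8,7)),("holeS",s,(234,226,6,5))):
        try: print(n,th,blob(f,b,lambda r,g,b:r<th)[0].round(2))
        except Exception as x: print(n,th,'x')
hT=(200.5,174.3)
print("hole T@168",onz(t,*hT,.168))
P=tri(t,(290.03,189.74),s,(253.24,189.82)); print("pivot",P)
for z in(.06,.064,.068): print(z,onz(t,290.03,189.74,z),onz(s,253.24,189.82,z))
E
```

```text
ringT 75 [284.91 170.64] [284.95 171.08] [8.4 9.8]
ringT 85 [284.88 170.61] [284.94 171.21] [8.4 9.2]
ringT 95 [284.84 170.56] [284.95 171.35] [8.2 8.8]
ringT 105 [284.73 170.45] [284.92 171.48] [7.9 8.6]
ringS 75 [235.   197.62] [235.19 197.56] [6.3 8.6]
ringS 85 [234.68 197.68] [235.23 197.56] [5.6 8.6]
ringS 95 [234.17 197.71] [235.38 197.52] [5.  8.7]
ringS 105 [232.89 198.04] [233.36 197.98] [3.9 4.9]
roseT 120 [201.46 176.29] [17.31317444 17.79942322] 329 [192.5625 167.4375] [210.3125 185.0625]
roseT 150 [201.32 176.06] [16.8668045  17.17903748] 320 [192.5625 167.4375] [209.8125 184.5625]
roseT 180 [201.19 176.  ] [16.14023895 16.48022308] 311 [193.0625 167.6875] [209.3125 184.0625]
roseS 120 [237.11 232.48] [14.89419556 16.20863342] 193 [229.0625 224.8125] [245.1875 233.4375]
roseS 150 [237.12 232.34] [13.79660492 15.46166382] 186 [229.4375 225.3125] [244.8125 233.4375]
roseS 180 [237.09 232.03] [11.0469101  14.87343292] 220 [229.8125 225.9375] [244.3125 233.4375]
T@149 [0.58869997 0.084276   0.149     ] S@149 [0.58946415 0.09066974 0.149     ] (array([0.59044718, 0.08527808, 0.14221828]), np.float64(0.0002208032097001554))
holeT 100 [200.51 174.32]
holeS 100 x
holeT 115 [200.51 174.31]
holeS 115 [236.8  227.38]
holeT 130 [200.51 174.31]
holeS 130 [236.81 227.37]
holeT 145 [200.5  174.29]
holeS 145 [236.79 227.36]
hole T@168 [0.589105   0.08367184 0.168     ]
pivot (array([ 0.57195457, -0.18232882,  0.0598699 ]), np.float64(0.0011746309985312948))
0.06 [ 0.57132904 -0.18226288  0.06      ] [ 0.57252587 -0.18237024  0.06      ]
0.064 [ 0.57048799 -0.18197246  0.064     ] [ 0.57197882 -0.17853874  0.064     ]
0.068 [ 0.56964694 -0.18168204  0.068     ] [ 0.57143177 -0.17470723  0.068     ]
```

```bash
python3 - <<'E'
from m import *
t=np.load("top0.npz");s=np.load("side0.npz")
print("hole tri",tri(t,(200.51,174.31),s,(236.8,227.37)), "S@168",onz(s,236.8,227.37,.168))
rT=onz(t,284.95,171.3,.032);rS=onz(s,235.2,197.55,.032);print("ring",rT,rS,tri(t,(284.95,171.3),s,(235.2,197.55)))
pT=onz(t,290.03,189.74,.064);d=rT-pT;print("yaw ring-piv",np.degrees(np.arctan2(d[1],d[0])),np.linalg.norm(d[:2]))
# handles: darkness-weighted centroid per row
im=t["img"].astype(float); sat=im[...,0]
L=[];R=[]
for v in range(202,230,2):
    row=im[v]; w=np.clip(75-row[:,0],0,None)
    w[:]=w
    print(v,[int(x) for x in row[280:314,0]])
E
```

```text
hole tri (array([0.59031648, 0.08423987, 0.16394792]), np.float64(0.00048114938886251077)) S@168 [0.58989298 0.08747856 0.168     ]
ring [ 0.63771332 -0.16766092  0.032     ] [ 0.63793048 -0.16371364  0.032     ] (array([ 0.63882416, -0.16792709,  0.02745378]), np.float64(0.00011227244127470566))
yaw ring-piv 12.018231010878596 0.06873183659635985
202 [104, 104, 102, 104, 102, 92, 63, 38, 30, 42, 52, 58, 61, 72, 84, 71, 48, 36, 33, 39, 55, 66, 84, 88, 69, 51, 51, 48, 51, 51, 50, 50, 49, 49]
204 [104, 105, 105, 104, 102, 94, 62, 40, 33, 37, 52, 60, 70, 91, 102, 95, 66, 44, 36, 36, 45, 58, 69, 86, 87, 69, 52, 50, 51, 51, 50, 50, 49, 49]
206 [105, 106, 103, 105, 106, 94, 64, 41, 32, 36, 51, 59, 69, 90, 101, 101, 87, 58, 39, 34, 35, 47, 59, 75, 88, 68, 52, 49, 50, 51, 50, 50, 50, 48]
208 [105, 105, 104, 105, 105, 97, 66, 44, 36, 43, 55, 61, 64, 76, 93, 102, 100, 87, 60, 41, 36, 36, 50, 61, 71, 71, 59, 52, 50, 51, 51, 50, 49, 49]
210 [102, 106, 105, 104, 105, 96, 66, 43, 35, 41, 52, 59, 61, 70, 90, 102, 103, 98, 75, 47, 39, 34, 41, 54, 68, 82, 65, 48, 51, 52, 51, 51, 50, 49]
212 [103, 107
[... 627 characters left out ...]
5, 35, 52, 60, 64, 70, 92, 104, 103, 102, 102, 105, 104, 96, 66, 42, 36, 39, 60, 75, 82, 98, 81, 59, 49, 50]
222 [61, 90, 105, 109, 106, 100, 80, 52, 35, 38, 56, 68, 72, 83, 97, 104, 100, 98, 101, 104, 105, 102, 91, 60, 41, 36, 47, 75, 92, 96, 99, 72, 42, 38]
224 [59, 74, 89, 101, 94, 91, 81, 52, 37, 34, 54, 88, 104, 106, 109, 107, 105, 101, 99, 103, 106, 95, 76, 51, 34, 37, 34, 33, 38, 37, 38, 43, 45, 47]
226 [54, 45, 54, 84, 83, 92, 91, 61, 40, 34, 41, 59, 64, 65, 69, 74, 71, 62, 60, 59, 66, 80, 90, 83, 69, 45, 36, 38, 45, 42, 34, 36, 46, 53]
228 [55, 49, 50, 63, 66, 67, 58, 40, 36, 36, 43, 52, 56, 64, 86, 100, 104, 105, 104, 106, 104, 105, 105, 104, 96, 64, 41, 39, 43, 48, 43, 35, 39, 47]
```

```bash
python3 - <<'E'
from m import *
t=np.load("top0.npz")
L=[onz(t,u,v,.064) for u,v in((287.95,204),(288.6,222))];R=[onz(t,u,v,.064) for u,v in((298.2,204),(304.8,222))]
a=lambda p:np.degrees(np.arctan2(*(p[0]-p[1])[1::-1])); print(a(L),a(R),(a(L)+a(R))/2)
from station import ctrl, optics
yaw=12.5
cands=[ctrl.ik([0.527,-0.190,0.15],[180,0,y]) for y in(yaw,yaw-180)];print(cands)
ctrl.goto([0.527,-0.190,0.13],[180,0,yaw])
for n in("side","top"):
    f=optics.grab_frame(n); np.savez(f"{n}1.npz",**f); print(n,proj(f,[0.527,-.19,.13]))
    if n=="side":crop(f,220,120,100,90,7,"pics/s1.png")
    else:crop(f,255,150,100,90,7,"pics/t1.png")
st=ctrl.get_state();print(st["time_s"],st["position"],st["eef_rot"])
E
```

```text
2.3191465201797916 19.995047114124496 11.157096817152144
[array([-19.82582096,  20.91270814, -11.6700913 ,  57.41720056,
         0.        , 147.67417904]), array([-19.82582096,  20.91270814, -11.6700913 ,  57.41720056,
         0.        , -32.32582096])]
side [265.72660703 175.4452953 ]
top [294.34882844 199.67574661]
1.825 [ 0.52676704 -0.19108588  0.13035335] [ 1.79969472e+02 -2.21675379e-02  1.24032203e+01]
```

View pics/s1.png

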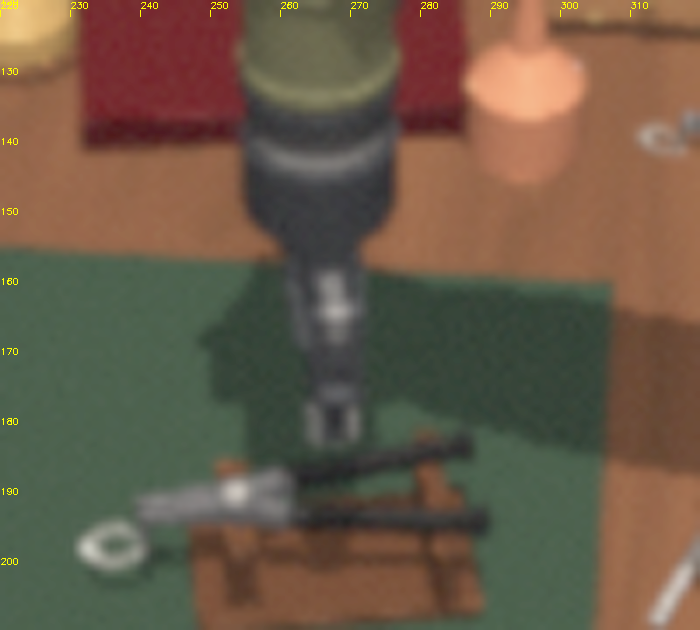

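View pics/t1.png

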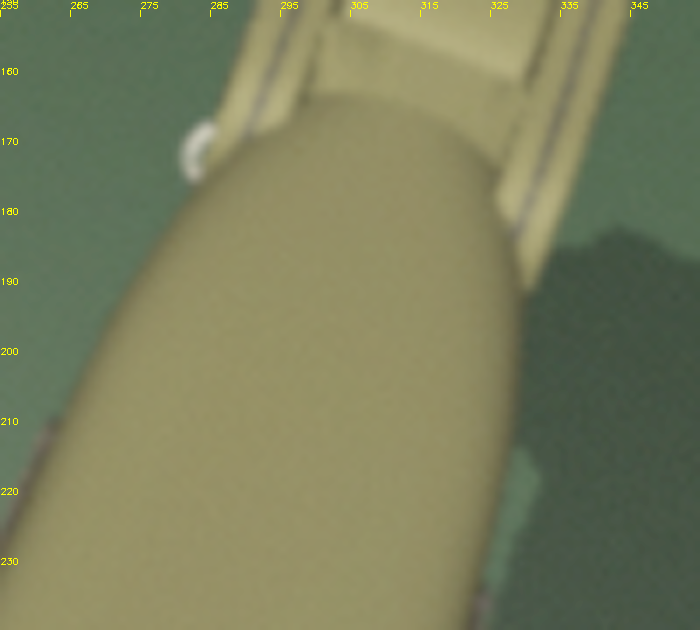

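```bash
python3 - <<'E'
from m import *
s=np.load("side1.npz")
c,si=np.cos(np.radians(12.4)),np.sin(np.radians(12.4))
for yo in(.0427,.0495,.057):
  for xo in(-.011,0,.011):
    p=np.array([.52677+c*xo-si*yo,-.19109+si*xo+c*yo,.1434]); print(yo,xo,proj(s,p).round(2))
print(s["img"][180:187,258:276,0])
E
```

```text
0.0427 -0.011 [270.39 180.71]
0.0427 0 [267.25 180.99]
0.0427 0.011 [264.1  181.27]
0.0495 -0.011 [270.63 182.09]
0.0495 0 [267.48 182.36]
0.0495 0.011 [264.33 182.64]
0.057 -0.011 [270.9  183.61]
0.057 0 [267.74 183.89]
0.057 0.011 [264.58 184.17]
[[21 20 19 20 22 32 52 53 32 19 21 43 66 40 20 25 33 35]
 [20 19 22 20 23 33 52 54 33 23 27 43 62 40 22 26 31 35]
 [22 19 21 21 20 31 48 52 34 27 29 37 49 31 20 24 29 34]
 [21 21 20 19 21 25 34 42 33 32 34 31 29 24 22 25 28 30]
 [19 20 20 20 21 20 23 26 23 22 25 22 21 20 21 25 27 26]
 [21 22 19 18 18 17 19 19 17 15 17 16 18 23 25 27 24 23]
 [32 33 27 18 18 14 15 15 17 14 15 15 16 20 19 19 17 17]]
```

```bash
python3 - <<'E'
from m import *
from station import ctrl, optics, grasp
ctrl.movel([0.527,-0.1893,0.036],0.08,[180,0,12])
st=ctrl.get_state();print(st["position"],st["eef_rot"],st["wrist_force"])
grasp()
st=ctrl.get_state();print(st["time_s"],st["opening"],st["position"],st["wrist_force"],st["torque"])
for n in("side","top"):
    f=optics.grab_frame(n); np.savez(f"{n}2.npz",**f)
    if n=="side":crop(f,220,120,100,90,7,"pics/s2.png")
    else:crop(f,255,150,100,90,7,"pics/t2.png")
E
```

```text
[ 0.52754647 -0.1894897   0.03655614] [ 1.79963500e+02 -5.88835793e-02  1.20001589e+01] [-0.29032283 -0.26645933  0.60262536]
3.7333 0.024938741284155207 [ 0.52694956 -0.19001977  0.03769693] [-4.28164803 -0.05904057 10.91855221] [-0.13054575  0.67170092  0.0644282 ]
```

View pics/s2.png

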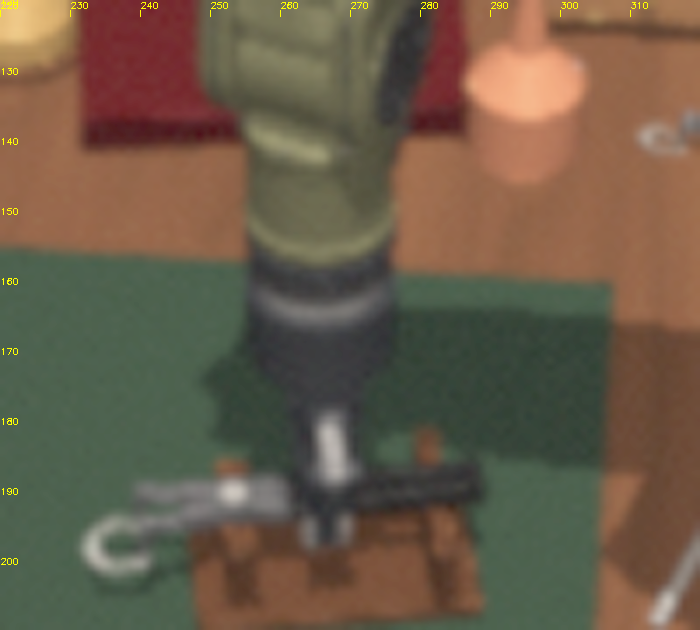

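View pics/t2.png

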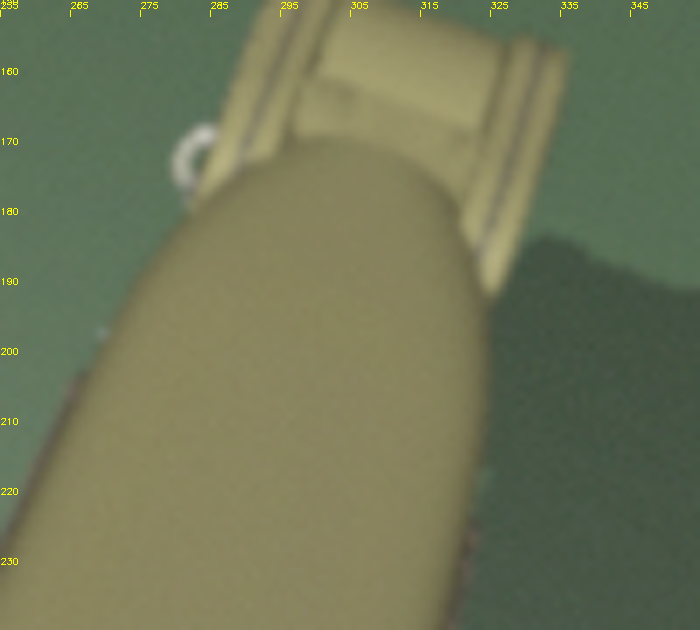

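```bash
python3 - <<'E'
from m import *
from station import ctrl, optics, grasp
ctrl.movel([0.527,-0.1893,0.06],0.05)
st=ctrl.get_state();print(st["time_s"],st["opening"],st["position"],st["wrist_force"],st["torque"])
ctrl.movel([0.527,-0.1893,0.216],0.1)
st=ctrl.get_state();print(st["time_s"],st["opening"],st["position"],st["eef_rot"],st["wrist_force"],st["torque"])
for n in("side","top"):
    f=optics.grab_frame(n); np.savez(f"{n}3.npz",**f)
    if n=="side":crop(f,210,90,100,90,7,"pics/s3.png")
    else:crop(f,255,120,100,90,7,"pics/t3.png")
E
```

```text
4.4667 0.024489077106578227 [ 0.5270149  -0.18926363  0.05999935] [ 0.51231427 -0.03307722 -0.35542014] [0.04904295 0.01804553 0.03964302]
6.175 0.024224003927602593 [ 0.52658465 -0.18915719  0.21527815] [-1.79959158e+02  6.88660185e-02  1.20019399e+01] [ 0.85979594  0.01768429 -1.62436878] [ 0.01864054  0.01435733 -0.01823656]
```

View pics/s3.png

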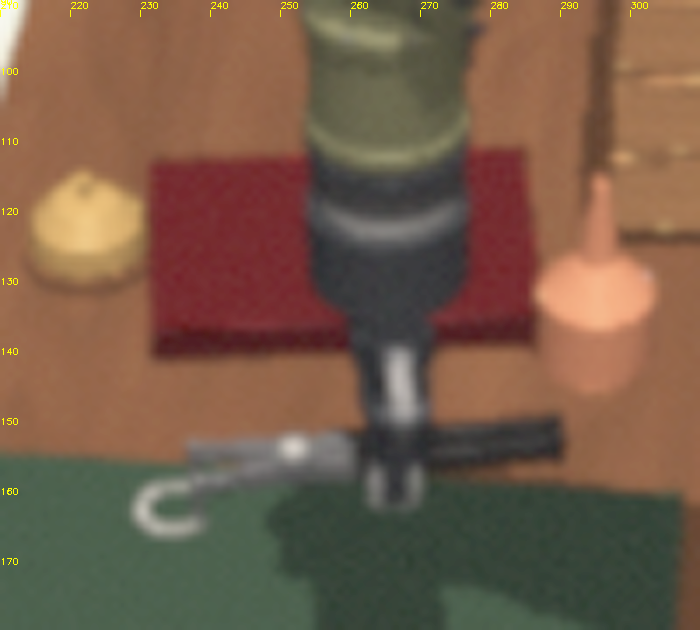

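View pics/t3.png

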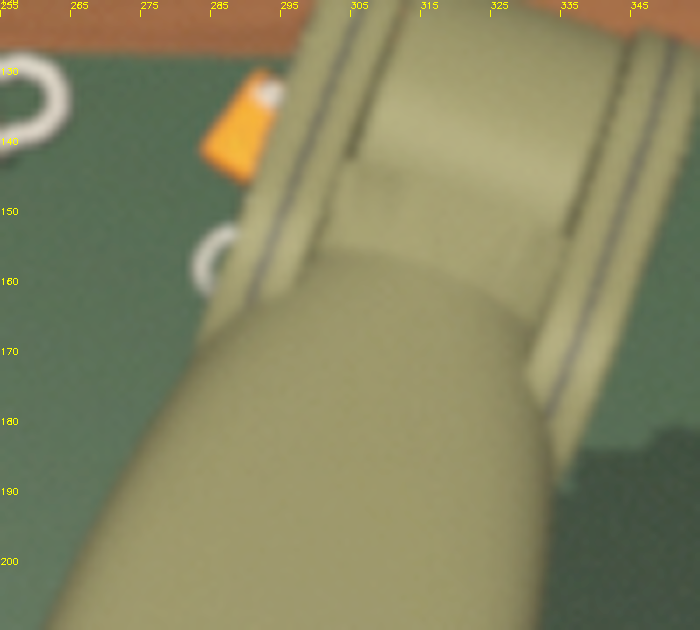

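```bash
python3 - <<'E'
from m import *
a=np.load("side2.npz");b=np.load("side3.npz")
br=lambda th:(lambda r,g,b:(r>th)&(g>th)&(b>th-20))
sm=lambda th:(lambda r,g,b:(r>th)&(b>th-20))
p2=blob(a,(247,185,10,10),br(125))[0];p3=blob(b,(247,148,10,10),br(125))[0]
print(p2,p3)
D=np.array([.52658465-.52694956,-.18915719+.19001977,.21527815-.03769693])
print("pivot pred",proj(b,onz(a,*p2,.064)+D))
for th in(85,95,105):
  r2=blob(a,(226,190,18,18),sm(th));r3=blob(b,(226,154,18,18),sm(th))
  print(th,r2[0],r2[1],r2[2],r3[0],r3[1],r3[2],r2[4].min(0),r2[4].max(0),r3[4].min(0),r3[4].max(0))
  print("pred",proj(b,onz(a,*r2[1],.032)+D))
E
```

```text
[252.83202214 189.85037879] [251.43376866 153.45562367]
pivot pred [251.58155211 153.49169498]
85 [234.82535181 198.06558731] [236.34375286 197.54586887] [6.90637302 9.47659111] [232.46551151 162.42504429] [233.55539799 162.17301273] [7.44032717 9.58518124] [231.4375 193.6875] [240.3125 201.0625] [228.5625 158.3125] [237.6875 165.9375]
pred [233.81709511 162.19754887]
95 [234.44432731 198.11641566] [237.11357784 197.26010323] [ 6.50498915 10.6864481 ] [232.22504171 162.53024194] [233.63709545 162.17406273] [6.98922586 9.37248039] [231.5625 193.9375] [240.0625 200.8125] [228.6875 158.4375] [237.3125 165.8125]
pred [234.6485591 161.9094891]
105 [233.33223684 198.39746241] [233.46331739 198.33306599] [2.9480679  5.58226204] [231.69804217 162.95758032] [233.20810223 162.39866924] [6.29889679 8.29522038] [231.8125 195.4375] [235.5625 200.6875] [228.8125 159.0625] [236.8125 165.6875]
pred [230.70704951 162.99232976]
```

```bash
python3 - <<'E'
from m import *
from station import ctrl, optics
b=np.load("side3.npz")
P=onz(b,251.43,153.46,.2153+.0123+.012); print("pivot",P)
tcp=np.array([.52658,-.18916]);c,s_=np.cos(np.radians(12)),np.sin(np.radians(12))
d=P[:2]-tcp; print("tool-frame pivot", c*d[0]+s_*d[1], -s_*d[0]+c*d[1])
th=np.radians(30); n=np.array([.5895,.0855]); g=n-.1055*np.array([np.cos(th),np.sin(th)])
print(g,ctrl.ik([*g,.216],[180,0,30]))
ctrl.movel([*g,.216],0.1,[180,0,30])
st=ctrl.get_state();print(st["time_s"],st["opening"],st["position"],st["eef_rot"],st["wrist_force"],st["joint_positions"].round(1))
for n in("side","top"):
    f=optics.grab_frame(n); np.savez(f"{n}4.npz",**f)
    if n=="side":crop(f,200,170,100,90,7,"pics/s4.png")
    else:crop(f,155,110,100,90,7,"pics/t4.png")
E
```

```text
pivot [ 0.57392382 -0.1797032   0.2396    ]
tool-frame pivot 0.04827542591981705 -0.0005931880292793738
[0.49813432 0.03275   ] [  3.76151591  12.79721358 -13.09853181  64.10425461   0.
 153.76151591]
8.6667 0.02468602168724841 [0.49819809 0.03242071 0.21599579] [1.79992609e+02 2.71428311e-03 2.99681045e+01] [-0.29099287 -0.41425112 -2.34728364] [  3.7  12.8 -13.1  64.1  -0.  153.8]
```

View pics/s4.png

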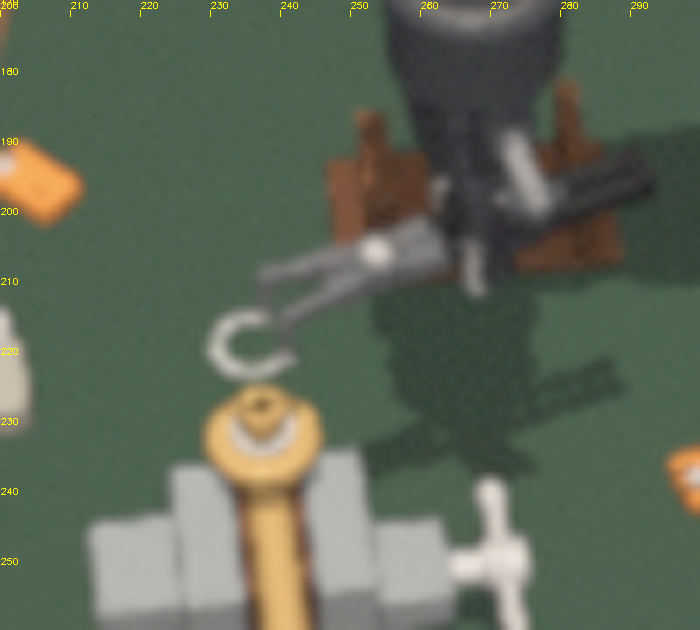

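View pics/t4.png

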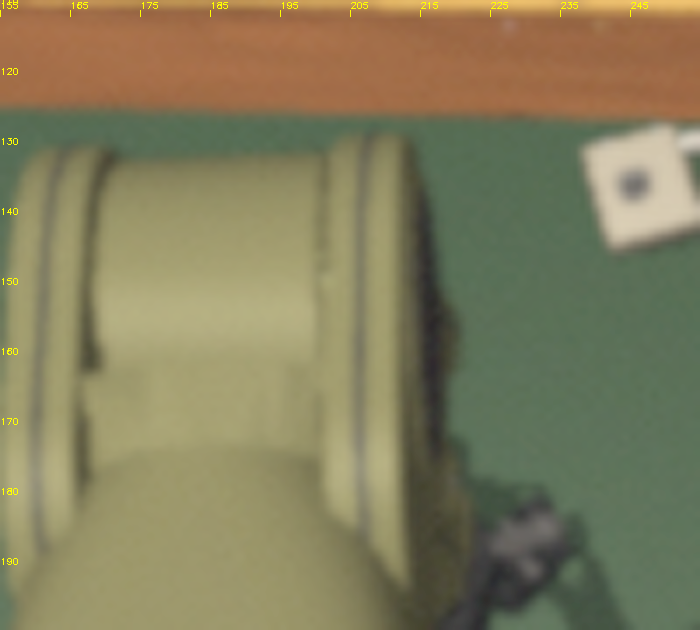

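```bash
cat > ms.py <<'E'
from m import *
from scipy.optimize import least_squares
def wpts(f,p,z): return np.array([onz(f,u,v,z)[:2] for u,v in p])
def circ(q,r=None):
    c0=q.mean(0)
    if r is None:
        R=least_squares(lambda x:np.hypot(q[:,0]-x[0],q[:,1]-x[1])-x[2],[*c0,.015],loss="soft_l1",f_scale=.0005)
    else: R=least_squares(lambda x:np.hypot(q[:,0]-x[0],q[:,1]-x[1])-r,c0,loss="soft_l1",f_scale=.0005)
    return R.x,np.sqrt(np.mean(R.fun**2))
def contours(f,box,fn,k=8):
    x0,y0,w,h=box
    c=cv2.resize(f["img"][y0:y0+h,x0:x0+w],None,fx=k,fy=k,interpolation=cv2.INTER_CUBIC).astype(float)
    m=fn(c[...,0],c[...,1],c[...,2]).astype(np.uint8)
    l,st=cv2.connectedComponentsWithStats(m)[1:3]; m=(l==1+np.argmax(st[1:,4])).astype(np.uint8)
    cs=max(cv2.findContours(m,cv2.RETR_CCOMP,cv2.CHAIN_APPROX_NONE)[0],key=len)[:,0,:]
    return (cs+.5)/k-.5+[x0,y0]
def ring(f,box,z,g,yaw,th=100,guess=None):
    """open ring centre: contour split into outer/inner about guess; lug sector excluded"""
    p=contours(f,box,lambda r,g,b:(r>th)&(b>th-25)); q=wpts(f,p,z)
    c=np.array(guess); ax=np.array([np.cos(np.radians(yaw)),np.sin(np.radians(yaw))])
    for _ in range(6):
        d=q-c; r=np.hypot(*d.T); ang=np.degrees(np.arccos((d@ax)/r))
        ok=ang<125; o=ok&(r>.0155)&(r<.021); i=ok&(r<.0155)&(r>.010)
        co,eo=circ(q[o]);ci,ei=circ(q[i]); c=(co[:2]+ci[:2])/2
    return co,eo,o.sum(),ci,ei,i.sum()
E
python3 - <<'E'
from ms import *
f=np.load("side4.npz")
tcp=np.array([.4982,.0324]);y=29.97
for th in(85,100,115,130):
  r=ring(f,(226,210,18,17),.2103,tcp,y,th,guess=(.592,.085))
  for c,e,n in(r[:3],r[3:]):
    d=c[:2]-tcp;a=np.radians(y)
    print(th,c.round(4),round(e,5),n,"tool",(np.cos(a)*d[0]+np.sin(a)*d[1]).round(4),(-np.sin(a)*d[0]+np.cos(a)*d[1]).round(4))
# neck & rose
for th in(120,150,180):
  p=contours(f,(222,222,30,12),lambda r,g,b:(r>th)&(r-b>45)); q=wpts(f,p,.149)
  p_=p; sel=(np.abs(p[:,0]-236.9)>4.5)&(p[:,1]<233); print("rose",th,circ(q[sel]),circ(q[sel],.026),sel.sum())
for th in(115,130,145,160):
  try:
    h=blob(f,(234,226,6,5),lambda r,g,b:r<th)[0];print("hole",th,h,onz(f,*h,.168),proj(f,[.5897,.0865,.149]),proj(f,[.5897,.0865,.168]))
  except Exception as x:print(th,x)
E
```

```text
85 [0.5915 0.0886 0.0195] 0.00053 174 tool 0.1089 0.002
85 [0.5911 0.088  0.0114] 0.00033 107 tool 0.1082 0.0018
100 [0.5918 0.0887 0.0184] 0.00056 179 tool 0.1092 0.002
100 [0.5907 0.088  0.0125] 0.00047 118 tool 0.1079 0.0019
115 [0.592  0.0887 0.0174] 0.00056 162 tool 0.1094 0.002
115 [0.5904 0.0879 0.0136] 0.00059 122 tool 0.1076 0.002
130 [0.5906 0.0887 0.0176] 0.0008 83 tool 0.1082 0.0026
130 [0.5908 0.0876 0.0141] 0.00048 61 tool 0.1078 0.0015
rose 120 (array([0.58949433, 0.0903096 , 0.02543067]), np.float64(0.0006534496027196905)) (array([0.58937185, 0.09136933]), np.float64(0.0007040962045035917)) 113
rose 150 (array([0.58944408, 0.09062551, 0.02430068]), np.float64(0.0009725018525765937)) (array([0.58912906, 0.09392184]), np.float64(0.0012365992617191836)) 105
rose 180 (array([0.58332255, 0.08830175, 0.01650318]), np.float64(0.0015393426070406072)) (array([0.54608249, 0.0717918 ]), np.float64(0.0022793290772996637)) 52
hole 115 [236.85613208 227.40448113] [0.5896993  0.08759988 0.168     ] [237.20157163 230.99312912] [236.9050109  227.13312958]
hole 130 [236.86080918 227.39100242] [0.58969235 0.08754461 0.168     ] [237.20157163 230.99312912] [236.9050109  227.13312958]
hole 145 [236.83546687 227.39947289] [0.58976628 0.08758595 0.168     ] [237.20157163 230.99312912] [236.9050109  227.13312958]
hole 160 [235.87787056 227.65553236] [0.59259453 0.08889152 0.168     ] [237.20157163 230.99312912] [236.9050109  227.13312958]
```

```bash
python3 - <<'E'
from ms import *
from station import ctrl, optics
ctrl.movel([.4982-.0015,.0324-.0008,.182],0.06)
st=ctrl.get_state();print(st["time_s"],st["opening"],st["position"],st["eef_rot"],st["wrist_force"])
f=optics.grab_frame("side"); np.savez("side5.npz",**f); crop(f,215,200,60,50,12,"pics/s5.png")
tcp=st["position"];y=30;z=tcp[2]+.0123-.018
print(proj(f,[.5902,.087,z]))
for th in(85,100,115):
  r=ring(f,(226,214,18,17),z,tcp,y,th,guess=(.590,.087))
  for c,e,n in(r[:3],r[3:]):
    d=c[:2]-tcp[:2];a=np.radians(y)
    print(th,c.round(4),round(e,5),n,"tool",(np.cos(a)*d[0]+np.sin(a)*d[1]).round(4),(-np.sin(a)*d[0]+np.cos(a)*d[1]).round(4))
E
```

```text
9.4833 0.02432246754237062 [0.49674259 0.03161265 0.18195137] [-1.79997630e+02  5.23740962e-03  3.00021047e+01] [ 1.24881504  0.51248492 -2.10311272]
[236.59260271 225.54647475]
85 [0.5898 0.0875 0.0195] 0.00048 134 tool 0.1086 0.0019
85 [0.5907 0.0869 0.0103] 0.0003 38 tool 0.109 0.0009
100 [0.5896 0.0881 0.0191] 0.00056 150 tool 0.1087 0.0025
100 [0.5901 0.0865 0.0115] 0.00048 73 tool 0.1083 0.0008
115 [0.5895 0.0886 0.0185] 0.00055 155 tool 0.1088 0.003
115 [0.5898 0.0859 0.0123] 0.00078 115 tool 0.1078 0.0005
```

View pics/s5.png

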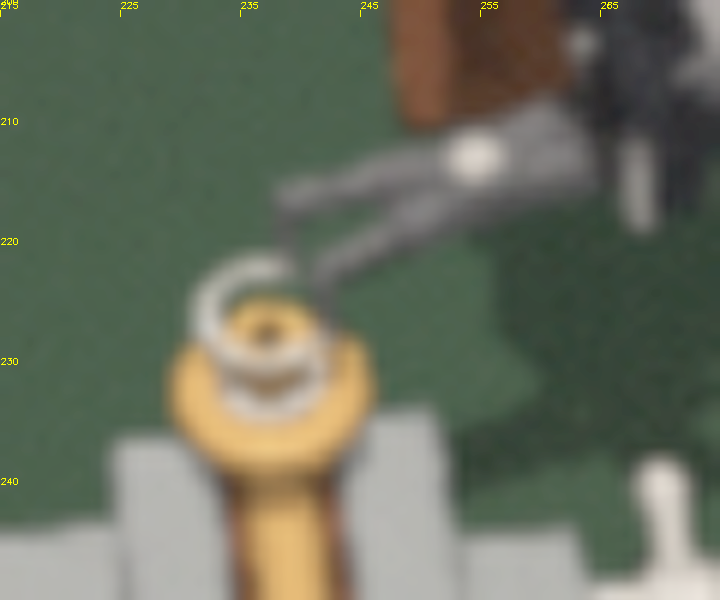

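Ring and neck centres agree within about 0.3 mm in the side view: ring (0.5898,0.0874), neck (0.5897,0.0876). Next I lower in steps, checking wrist force at each one.

```bash
python3 - <<'E'
from ms import *
from station import ctrl, optics
f0=None
for z in(.182,.176,.171,.166,.1625,.1597):
    ctrl.movel([.4967,.0316,z],0.02); ctrl.hold(.25)
    S=[]
    for _ in range(4):
        ctrl.hold(.05); S.append(ctrl.get_state())
    w=np.mean([s["wrist_force"] for s in S],0);t=np.mean([s["torque"] for s in S],0);p=np.mean([s["position"] for s in S],0)
    if f0 is None:f0=w;t0=t
    print(z,p.round(4),w.round(2),(t-t0).round(3),round(S[-1]["opening"],4))
    if np.linalg.norm(w-f0)>2.5: print("STOP");break
st=ctrl.get_state();print(st["time_s"],st["eef_rot"])
f=optics.grab_frame("side"); np.savez("side6.npz",**f); crop(f,215,205,60,50,12,"pics/s6.png")
f=optics.grab_frame("top"); crop(f,155,130,100,90,7,"pics/t6.png")
E
```

```text
0.182 [0.4967 0.0316 0.182 ] [ 0.06  0.06 -1.5 ] [0. 0. 0.] 0.0246
0.176 [0.4968 0.0316 0.1761] [ 0.    0.01 -1.74] [-0.021 -0.036  0.006] 0.0244
0.171 [0.4967 0.0316 0.1711] [-0.17 -0.02 -1.94] [-0.016 -0.03   0.012] 0.0242
0.166 [0.4968 0.0316 0.1661] [-0.22 -0.24 -1.64] [-0.015 -0.036  0.012] 0.0243
0.1625 [0.4968 0.0316 0.1625] [ 0.34  0.21 -1.81] [-0.001 -0.031  0.021] 0.0246
0.1597 [0.4967 0.0316 0.1597] [-0.07  0.03 -1.69] [-0.023 -0.029 -0.019] 0.0243
14.35 [ 1.79999476e+02 -4.41294802e-03  3.00013291e+01]
```

View pics/s6.png

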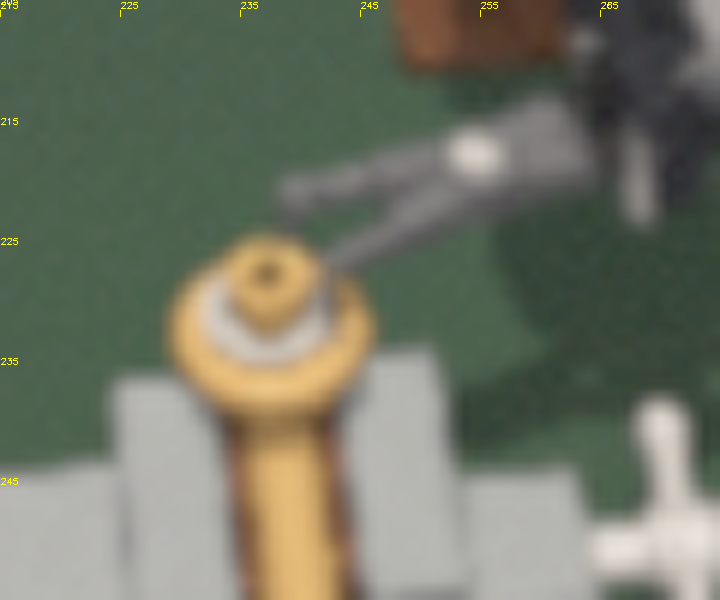

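```bash
python3 - <<'E'
from ms import *
f=np.load("side6.npz"); z=.154
for th in(120,135,150):
  p=contours(f,(226,220,20,18),lambda r,g,b:(r>th)&(b>th-30)&(r-b<60))
  q=wpts(f,p,z); d=q-[.5897,.0876]; r=np.hypot(*d.T); s=(r>.0145)&(r<.021)&(d@[.866,.5]>-.009)
  print(th,circ(q[s]),s.sum(),"fixed r",circ(q[s],.0175))
h=blob(f,(234,226,7,5),lambda r,g,b:r<125)[0];print(h,onz(f,*h,.168))
p=blob(f,(249,213,10,10),lambda r,g,b:(r>140)&(b>115))[0];P=onz(f,*p,.1597+.0123+.012);d=P[:2]-[.4967,.0316];print("pivot tool",.866*d[0]+.5*d[1],-.5*d[0]+.866*d[1])
E
```

```text
120 (array([0.58979143, 0.08888882, 0.01649847]), np.float64(0.00034976405078593635)) 115 fixed r (array([0.58912692, 0.087834  ]), np.float64(0.0005826326847765857))
135 (array([0.58981289, 0.08891039, 0.01647538]), np.float64(0.00033850210409432964)) 115 fixed r (array([0.58913595, 0.08782901]), np.float64(0.0005906246065042764))
150 (array([0.59025121, 0.08872888, 0.0160908 ]), np.float64(0.0003302767890533009)) 117 fixed r (array([0.58943576, 0.08709989]), np.float64(0.0007724503518398317))
[236.79390496 227.3589876 ] [0.5899181  0.08743632 0.168     ]
pivot tool 0.048244022669060034 -0.000489817769062293
```

View pics/t6.png

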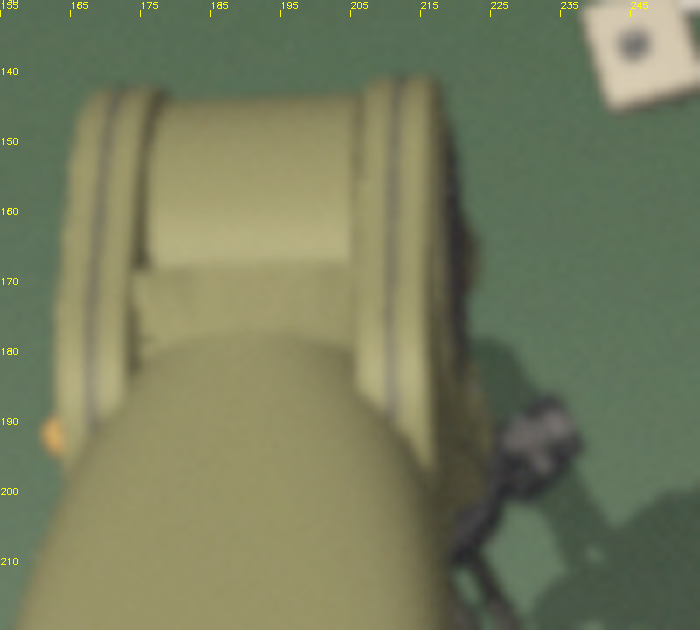

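```bash
python3 - <<'E'
from station import ctrl, workorder
s=ctrl.get_state();print(s["time_s"],s["position"],s["wrist_force"],s["opening"])
print(workorder.finish_job())
E
```

```text
14.45 [0.49670824 0.03158375 0.15970212] [ 0.1824608  -0.02816047 -2.43373765] 0.024907595362862675
the job is handed in; nothing more can be done
None
```

I picked the larger pliers up off the cradle by the handles and squeezed them until the ring was wide open. I carried them level to the vice, lowered the ring over the neck to the groove and handed the job in at about 14.5 s, still holding and squeezed.

**Last checks**
- **Contact:** The wrist force stayed at the pliers' own weight (about 1.7 N down) through the whole descent, so I saw no sign of rubbing or resting.
- **Grip:** The finger opening held steady at about 24.5 mm, and the pivot did not move relative to the gripper, so there was no slip or tilt. That reading is below the stated 28 mm over the handles. I put the difference down to give in the pads, because the side picture shows the ring wide open.
- **Fit:** The side view put the ring about 0.5–1.5 mm from the neck's axis, depending on how the circle is fitted, against 2.5 mm of clearance. From the arm's position and the cradle height, the ring centre is at about 154 mm, inside the 151–155 mm groove.

**What disagreed or could not be checked**
- **Cameras:** The two cameras disagreed by about 4 mm in y. I therefore lined the ring up with the neck within the side view alone.
- **Blocked view:** The arm blocked the top view at the vice, so the final fit has no second-camera confirmation.

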